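# Seat the lid inlay and hold it down with the pressing stick

### The arm

A 6-joint arm with a two-finger parallel gripper is mounted at the origin on the work surface. World frame = base frame: x ahead of the robot, y to its left, z up, the work surface at z = 0. Lengths are in m, angles in degrees, forces in N, time in s.
With the tool pointing down it reaches from about 0.25 to 0.725 m from the base axis. Payload 9.7 kg.
Tool frame: the origin (TCP) lies midway between the tips of the shut fingers; the grasp point (between the pads) lies 19 mm behind it; z points along the fingers, y is the line along which they close (so a half turn about z gives the same grasp; the last joint's range is limited). The gripper opens to 85 mm and grips with 20 to 120 N. Pads are 22 mm wide; open, the fingers measure 114 mm over their backs; the gripper's body (76 mm by 85 mm) begins 54 mm behind the grasp point. The pads swing forward as they close: fully open they stand 13 mm farther back than shut.
Start: joints at [69.041, 4.979, 10.078, 95.1, 0, 90], TCP at [0.197, 0.514, 0.193] pointing down, gripper open.
Joint ranges: [-179.16, 179.16], [-48.56, 103.87], [-65.8, 70.77], [-126.05, 130.52], [-82.76, 87.17], [-180, 180]. Speed limits (degrees/s): [127.2, 127.2, 147.25, 180, 180, 180].

### API

Orientations are given as [roll, pitch, yaw] about the fixed x, y, z axes, in that order (R = Rz(yaw) Ry(pitch) Rx(roll)).
In Python, from workcell import readout, imaging, bot, spotter gives the robot as it stands.
- The arm moves only by the shell command python3 -m jog 'ROWS' [FORCE]. ROWS is JSON, a list of rows, each an object with "rotation": the turn, a rotation vector about the world's x, y, z in degrees, a list of three; "translation": the shift along the world's x, y, z in mm, a list of three; "grip": the finger opening in mm, from 0 to 85.4. In form: [{"rotation": [wx, wy, wz], "translation": [dx, dy, dz], "grip": grip}, ...]. A call has 1 to 20 rows; each row is the pose to reach, as a shift and turn from the pose commanded when the call began; what a row does not reach only later rows make up. A row lasts 1/10 s, in which the tool goes at most 50 mm and 8.59 degrees, less where a joint would pass 70% of its speed; a pose out of reach is approached as far as the arm can. A call with a gripper value outside its range is refused whole. The fingers move at their own pace and stop on an object; FORCE is the grip in N (left out, the last holds). Time passes only in rows, so rows that repeat a pose let the fingers close. It gives the time, the measured TCP pose, the force, the opening and the grip force at its end, in the units of the state.
- readout.get_obs(): the state, without advancing time (a new reading comes with each control period).
- imaging.camera(name): name is "scene" or "top" or "wrist"; returns (picture, depth): 480x640x3 uint8, red, green, blue; 480x640 float32, m along the optical axis (not along the pixel's ray), 0 where there is no reading.
- imaging.camera_info(name): a dict with "vertical_fov" (degrees; the focal length in pixels is half the picture's height over the tangent of half this angle, whatever the lens; pixels are square), "cx", "cy" (the principal point, pixels), "extrinsics" (4x4, takes a point from camera to world coordinates); the wrist camera has in their place "tool_from_camera" (4x4, takes a point from camera to tool coordinates, whose origin is the TCP and whose axes are the flange's). Camera axes: x right, y down, z forward; pixel columns grow to the right and rows downward; lengths in m; the calibration is good to about 2 mm. A picture is of the moment at which its call begins: read the wrist's pose just before it. camera_info takes no time and is no camera call.
- bot.job_done(): hands the job in; it is judged then, once.
Trained networks look in the newest picture that a camera, given by its name, has taken for a name from the list of things; names that differ only in an ending like _2 or _b are one class to them, and where a whole thing is asked for, a point or a joint stands for the part that bears it (a point fixed in the world has none). Each returns a list of dicts, best first, with "confidence" (0 to 1); they miss things now and then, are a little off and sometimes report something else, mostly with a low value. They report only what shows in the picture. A call takes as long as a camera call. They do not tell look-alikes from the thing itself.
- spotter.spot_in(camera, target): "box" ([centre column, centre row, width, height] in pixels, round what is visible of it).
- spotter.mark_of(camera, target): "uv" ([column, row] in pixels: a listed point, or the origin of a listed thing).
The state is a dict: "time": time; "q": joint angles; "qd": joint speeds; "joint_efforts": joint torques, N m; "ee_pos": TCP position; "tcp_rot": TCP orientation; "wrist_force": force on the tool from outside, world axes, zero at the start; "torque": the same for the moment, N m; "opening": finger opening in m; "grasp_force": force on a finger pad.
Only numpy, scipy, OpenCV 4.12 (cv2) and the standard library are available. Lean on these libraries where they do the work, as an engineer would, in place of code of your own. Each camera call takes 0.05 s, during which the arm holds its last target. There are 200 camera calls.

### The job

Fit the oblong wooden inlay, brass dot up, into the recess in the lid of the wooden box and press it down until it lies flush. Then take the spring-footed pressing stick from its leaning stand and hold it in the gripper, upright, with its foot on the inlay's brass dot and pushing lightly, the spring foot about half way in. Finish while still holding it there: do not let go or put it down, and leave everything else on the bench where it is.

Things in the scene. Friction and masses are not known exactly. Their poses are not given: they have to be found in the camera images.
- box: Closed wooden keepsake box, fixed: lid 160 (own x) x 230 (own y) mm, its top 72 mm above the bench. Origin: centre of its underside; z up. One oblong recess in the lid's middle, long side along the box's y: 40 (x) x 60 (y) mm, mouth chamfered 1.5 mm, 20 mm deep, flat floor.
- box_recess (a point): Centre of the recess's mouth, level with the top of the lid; axes as the box's. An inlay let go part-way in may tip or catch on the rim: press it down on its high side until flush.
- inlay: Oblong inlay: dark wooden block 36 (own x) x 56 (own y) x 20 (z) mm, 30 g, lowest 3 mm drawn in 1.5 mm all round. Lies flat on the bench, dot up, near two other inlays that do not fit. Origin: centre of its underside; z up. Fits the recess either way round with 2 mm play on each side; fully in, its top is level with the lid.
- inlay_mark (a point): Centre of the 10 mm brass dot, in the middle of the oblong inlay's top face (20 mm above its underside).
- stand: Wooden stand fixed to the bench, 110 (own x) x 100 (own y) mm, 82 mm high. Origin: centre of its underside. It carries a tilted 64 x 64 x 36 mm block with an 18 mm through hole whose upper end leans 0.35 rad (20 deg) from vertical to the stand's -x (roughly towards the robot). Draw the stick out along the hole: 48 mm until clear.
- press: Pressing stick, 120 g, hanging by its collar in the stand's hole, leaning with it. Origin: on its axis under the collar; own z runs to the handle's top. Square wooden handle 24 x 24 mm (faces across own x and y), z = 6 to 70 mm: grip here. Brass collar 36 mm across, z = 0 to 6; sleeve 15 mm across down to z = -26; then the spring foot with a flat 12 mm pad ending at z = -48 mm when out.
- press_tip (a point): Centre of the pad's underside, the point that touches the work; moves with the spring foot.
- press_foot (a joint): How far the spring foot is pushed into the sleeve, in m: 0 fully out, 0.014 fully in. It starts to move at 2 N, is half in at 5.5 N and fully in at 9 N (500 N/m).
- inlay_square: A wrong inlay: square dark block 46 x 46 x 20 mm with a brass dot. Origin: centre of its underside. Leave it alone.
- inlay_round: A wrong inlay: round dark disc 44 mm across, 20 mm high with a brass dot. Origin: centre of its underside. Leave it alone.
- glue: White glue bottle 52 mm across, 150 mm tall, standing. Origin: centre of its underside. Leave it alone.
- mallet: Hammer lying on the bench, about 0.3 m long. Leave it alone.
- brush: Brush lying on the bench, about 0.2 m long. Leave it alone.
- driver: Screwdriver lying on the bench, about 0.2 m long. Leave it alone.
- offcut: Wooden offcut 70 x 120 x 22 mm lying on the bench. Origin: centre of its underside. Leave it alone.
There are look-alikes about, which are no part of the job. What is shaped like the press but blue is not meant. Leave any pink look-alike of the inlay alone.

How it is judged (in metres and radians):
On the way:
1. the oblong inlay lies flush in the lid's recess (z of inlay_mark in the frame of box_recess between -0.0018 and 0.0018 m and horizontal distance between inlay_mark and box_recess below 0.004 m and angle between the y axis of inlay and the y axis of box, either way round below 0.1 rad and angle between inlay's own z axis and vertical below 0.08 rad), for 0.2 s.
At the end, for the whole second after the job is handed in: Inlay flush in the recess (top within 1.8 mm of the lid, 4 mm of centre, dot up). Stick gripped, still, out of its stand, within 7 deg of upright, pad within 7 mm of the dot, pushing 2-12 N with the foot 2-12 mm in, touching only the inlay; the robot does not touch the inlay (all of step 1 and horizontal distance between press_tip and inlay_mark below 0.007 m and angle between press's own z axis and vertical below 0.13 rad and height (world z) of press above 0.09 m and contact force between press and inlay between 2 and 12 N and value of joint press_foot between 0.002 and 0.012 m and contact force between the fingers and press above 1 N and contact force between the arm and inlay below 0.2 N and contact force between press and box below 0.2 N and contact force between press and stand below 0.2 N and linear speed of press below 0.02 m/s); the arm keeps its last pose, push and grip.
It fails at once if the stick is pushed hard (over 25 N) on the inlay (contact force between press and inlay above 25 N).
It fails at once if another thing on the bench is moved by more than 30 mm (distance of any of inlay_square, inlay_round, glue, mallet, brush, driver, offcut from where it was at the start of the episode above 0.03 m).
It also fails if it takes over 67 s, if anything falls off the work surface, if the arm or the gripper's body presses on something with over 40 N, if the wrist force passes 120 N, or if a joint passes its speed limit or range.

## Working session

There is one attempt and no reset: what is moved stays moved. The work goes in short steps, Python scripts to look and compute and a shell command to move; the robot and the scene stay as the last step left them, time stands still between calls to the robot, and variables do not carry over. Pictures are saved under pics/ and viewed, at most 13 in all, crops included, and the job is handed in when it is done.

```bash
mkdir -p pics; cat > h.py <<'E'
import numpy as np, cv2
from workcell import readout, imaging, bot, spotter
from scipy.spatial.transform import Rotation as R
def ext(n,obs=None):
    i=imaging.camera_info(n)
    if n!='wrist': return i,np.array(i['extrinsics'])
    T=np.eye(4);T[:3,:3]=R.from_euler('xyz',obs['tcp_rot'],degrees=True).as_matrix();T[:3,3]=obs['ee_pos']
    return i,T@np.array(i['tool_from_camera'])
def shot(n,save=None):
    o=readout.get_obs();im,d=imaging.camera(n)
    if save: cv2.imwrite('pics/'+save,im[:,:,::-1])
    i,T=ext(n,o);return im,d,i,T
def w(uv,z,i,T):
    f=240/np.tan(np.radians(i['vertical_fov']/2))
    u,v=np.array(uv,float).T[:2];p=np.stack([(u-i['cx'])/f*z,(v-i['cy'])/f*z,z+0*u],-1)
    return p@T[:3,:3].T+T[:3,3]
def onplane(uv,h,i,T):
    r=w(uv,1.0,i,T)-T[:3,3];return T[:3,3]+r*((h-T[2,3])/r[...,2:3])
def cloud(d,i,T):
    v,u=np.mgrid[:480,:640];f=240/np.tan(np.radians(i['vertical_fov']/2))
    p=np.stack([(u-i['cx'])/f*d,(v-i['cy'])/f*d,d],-1);P=p@T[:3,:3].T+T[:3,3];P[d==0]=np.nan;return P
E
python3 - <<'E'
from h import *
print(readout.get_obs())
for n in ['top','scene']:
    im,d,i,T=shot(n,n+'0.png');P=cloud(d,i,T);np.savez(n+'0.npz',im=im,d=d)
    print(n,i['vertical_fov'],T.round(3).tolist())
    for t in ['inlay','inlay_mark','box','box_recess','press','stand','inlay_square','inlay_round','glue']:
        for r in spotter.mark_of(n,t)[:3]:
            u,v=map(int,r['uv']);
            print(t,round(r['confidence'],2),np.round(r['uv'],1),P[min(v,479),min(u,639)].round(3))
E
```

```text
{'time': 0.0, 'q': array([6.90413742e+01, 5.00705300e+00, 1.00317316e+01, 9.50984844e+01,
       1.90749164e-03, 9.00019552e+01]), 'qd': array([-0.08701801,  0.09726419, -0.01845538,  0.09765531, -0.05252896,
        0.09344521]), 'joint_efforts': array([ 4.20483586e-03, -5.20382953e+01,  4.64804649e+01,  1.62023969e-02,
       -4.06908640e-07, -6.05798078e-06]), 'ee_pos': array([0.19661691, 0.51334227, 0.19219754]), 'tcp_rot': array([-1.79926194e+02, -1.90497142e-03,  1.59039416e+02]), 'wrist_force': array([-0.2441698 , -0.44955725, -0.93117911]), 'torque': array([0.02606209, 0.00173099, 0.06954717]), 'grasp_force': 0.0, 'opening': 0.08533347062600867}
top 53.08273579940071 [[-0.005, -0.997, 0.075, 0.458], [-1.0, 0.004, -0.016, 0.005], [0.016, -0.075, -0.997, 1.328], [0.0, 0.0, 0.0, 1.0]]
inlay 0.72 [223.1 290. ] [0.422 0.265 0.019]
inlay 0.56 [226.6 326. ] [0.326 0.256 0.017]
inlay_mark 0.65 [224.2 290.4] [0.422 0.262 0.02 ]
box 0.96 [343.  245.4] [ 0.541 -0.059  0.052]
box_recess 0.84 [345.7 245.7] [ 0.541 -0.064  0.051]
box_recess 0.28 [227.3 173.9] [0.726 0.242 0.097]
press 0.79
[... 443 characters left out ...]
38], [0.0, 0.0, 0.0, 1.0]]
inlay 0.8 [442.4 302.3] [0.421 0.274 0.017]
inlay 0.65 [463.2 273.2] [0.328 0.262 0.021]
inlay_mark 0.91 [463.6 270.1] [0.322 0.257 0.021]
box 0.97 [305.  246.7] [ 0.568 -0.03   0.075]
box 0.64 [343.1 397.2] [0.754 0.276 0.103]
box_recess 0.92 [300.6 232.9] [ 0.542 -0.076  0.055]
press 0.65 [205.5 143.8] [ 0.521 -0.494  0.024]
press 0.56 [220.1 180.2] [ 0.592 -0.319  0.08 ]
press 0.52 [266.2 160.2] [ 0.439 -0.326  0.025]
stand 0.92 [219.  198.1] [ 0.621 -0.292  0.057]
inlay_square 0.76 [380.2 335.6] [0.584 0.228 0.022]
inlay_round 0.76 [450.  366.3] [0.527 0.379 0.019]
inlay_round 0.17 [302.6 245.6] [ 0.569 -0.039  0.07 ]
glue 0.75 [339.5 396.3] [0.758 0.269 0.103]
```

View pics/top0.png

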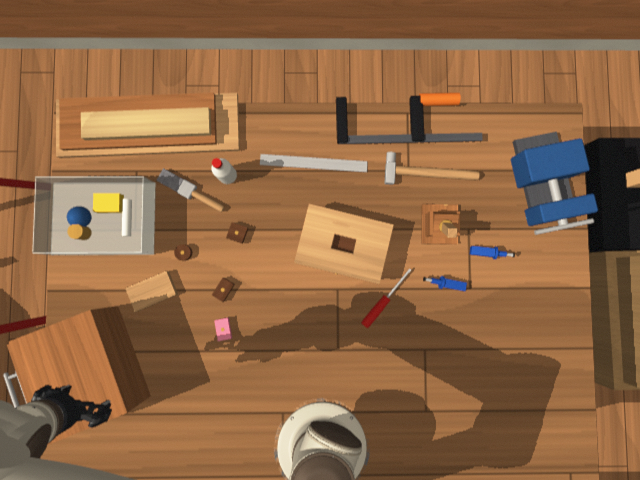

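View pics/scene0.png

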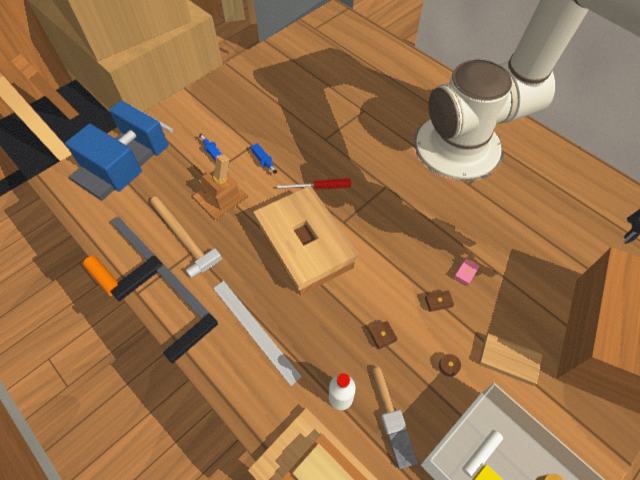

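Top: the dark oblong inlay is at about (225,289), the pink look-alike at (223,328), the recess at (343,243), and the stand with the wooden stick at (442,225); the blue ones at (445,283) and (490,252) are look-alikes. The scene view shows the inlay at (439,300) and the stick at (221,168), which agrees. Next I get yaw angles.

```bash
cat > m.py <<'E'
from h import *
def rect(mask,h,i,T,name):
    cs,_=cv2.findContours(mask.astype(np.uint8),cv2.RETR_EXTERNAL,cv2.CHAIN_APPROX_NONE)
    c=max(cs,key=cv2.contourArea)[:,0,:].astype(float)
    p=onplane(c,h,i,T)[:,:2]
    (cx,cy),(a,b),t=cv2.minAreaRect((p*1000).astype(np.float32))
    if a>b: a,b,t=b,a,t-90   # b long; its direction = t+90
    print(name,'c',round(cx,1),round(cy,1),'short',round(a,1),'long',round(b,1),'yaw long',round((t+90)%180,1))
def win(mask,uv,r):
    o=np.zeros_like(mask);u,v=map(int,uv);o[max(0,v-r):v+r,max(0,u-r):u+r]=mask[max(0,v-r):v+r,max(0,u-r):u+r];return o
E
python3 - <<'E'
from m import *
for n,iu,ru,bu in [('top',(225,289),(343,243),(343,243)),('scene',(439,300),(305,235),(305,240))]:
    z=np.load(n+'0.npz');im,d=z['im'],z['d'];i,T=ext(n);P=cloud(d,i,T)
    g=im.astype(int).max(2);Z=P[...,2]
    rect(win(Z>.011,iu,20),.02,i,T,n+' inlay z')
    rect(win(g<115,iu,18),.02,i,T,n+' inlay dark')
    rect(win(Z<.065,ru,18),.072,i,T,n+' recess z')
    rect(win(Z>.06,bu,65),.072,i,T,n+' lid')
    m=win(Z>.05,bu,65); print('lid z',np.nanmedian(Z[m]))
    su=(442,225) if n=='top' else (221,180)
    m=win(Z>.088,su,40 if n=='top' else 35); q=P[m]; print('stand high',len(q))
    for a,b in [(.088,.105),(.105,.12),(.12,.135),(.135,.15)]:
        s=q[(q[:,2]>a)&(q[:,2]<b)]
        if len(s): print(a,len(s),s.mean(0).round(3),s.min(0).round(3),s.max(0).round(3))
    rect(win((Z>.012)&(Z<.07),su,40),.02,i,T,n+' stand')
E
```

```text
top inlay z c 422.9 266.0 short 37.0 long 56.5 yaw long 148.4
top inlay dark c 427.6 255.5 short 54.1 long 70.3 yaw long 146.5
top recess z c 542.5 -58.5 short 43.0 long 62.0 yaw long 72.4
top lid c 542.8 -59.5 short 159.5 long 229.7 yaw long 75.7
lid z 0.07008817666372213
stand high 172
0.088 34 [ 0.584 -0.323  0.096] [ 0.565 -0.338  0.089] [ 0.592 -0.317  0.104]
0.105 26 [ 0.577 -0.323  0.113] [ 0.558 -0.341  0.107] [ 0.585 -0.316  0.119]
0.12 84 [ 0.566 -0.328  0.13 ] [ 0.555 -0.34   0.12 ] [ 0.581 -0.316  0.135]
0.135 28 [ 0.57  -0.326  0.137] [ 0.564 -0.338  0.135] [ 0.577 -0.317  0.139]
top stand c 597.0 -333.2 short 82.6 long 93.9 yaw long 88.5
scene inlay z c 424.0 266.7 short 39.7 long 59.8 yaw long 148.3
scene inlay dark c 427.9 261.2 short 47.0 long 68.8 yaw long 146.0
scene recess z c 543.2 -58.9 short 38.6 long 58.1 yaw long 75.8
scene lid c 544.0 -57.6 short 162.8 long 236.2 yaw long 75.8
lid z 0.07174482876166094
stand high 271
0.088 74 [ 0.584 -0.324  0.096] [ 0.564 -0.342  0.088] [ 0.594 -0.316  0.105]
0.105 72 [ 0.577 -0.323  0.113] [ 0.559 -0.341  0.105] [ 0.588 -0.314  0.12 ]
0.12 94 [ 0.569 -0.326  0.129] [ 0.554 -0.341  0.12 ] [ 0.583 -0.315  0.135]
0.135 31 [ 0.571 -0.327  0.137] [ 0.561 -0.339  0.135] [ 0.577 -0.316  0.139]
scene stand c 591.5 -334.7 short 92.4 long 114.9 yaw long 67.6
```

```bash
python3 -m jog '[{"rotation":[0,0,-5],"translation":[0,0,40],"grip":85},{"rotation":[0,0,-10.6],"translation":[30,-35,50],"grip":85},{"rotation":[0,0,-10.6],"translation":[60,-68,50],"grip":85},{"rotation":[0,0,-10.6],"translation":[92,-102,50],"grip":85},{"rotation":[0,0,-10.6],"translation":[124,-136,40],"grip":85},{"rotation":[0,0,-10.6],"translation":[156,-171,25],"grip":85},{"rotation":[0,0,-10.6],"translation":[188,-206,5],"grip":85},{"rotation":[0,0,-10.6],"translation":[220,-240,-10],"grip":85},{"rotation":[0,0,-10.6],"translation":[226,-247,-20],"grip":85},{"rotation":[0,0,-10.6],"translation":[226,-247,-20],"grip":85},{"rotation":[0,0,-10.6],"translation":[226,-247,-20],"grip":85}]'
python3 - <<'E'
from m import *
im,d,i,T=shot('wrist','w1.png');P=cloud(d,i,T);Z=P[...,2]
print(readout.get_obs()['ee_pos'],readout.get_obs()['tcp_rot'])
print(T.round(3).tolist())
f=240/np.tan(np.radians(i['vertical_fov']/2));p=np.linalg.inv(T)@[.423,.266,.02,1];u=p[0]/p[2]*f+i['cx'];v=p[1]/p[2]*f+i['cy'];print(u,v,Z[int(v),int(u)])
rect(win(Z>.011,(u,v),130),.02,i,T,'inlay');print(spotter.mark_of('wrist','inlay_mark'))
E
```

```text
time: 2.1
ee_pos: [0.4223, 0.2671, 0.1733]
tcp_rot: [180.0, -0.0, 148.4]
wrist_force: [0.0, 1.3, 0.3]
opening: 0.0848
grasp_force: 0.0
[0.42225488 0.26761185 0.17368312] [1.79948876e+02 5.00926879e-03 1.48496994e+02]
[[0.524, 0.815, 0.246, 0.359], [0.852, -0.501, -0.152, 0.305], [-0.001, 0.289, -0.957, 0.353], [0.0, 0.0, 0.0, 1.0]]
324.7524014079528 214.55097380203196 0.01967264839812316
inlay c 316.1 264.6 short 36.2 long 56.2 yaw long 10.5
[{'uv': [260.7, 116.0], 'confidence': 0.85}]
```

View pics/w1.png

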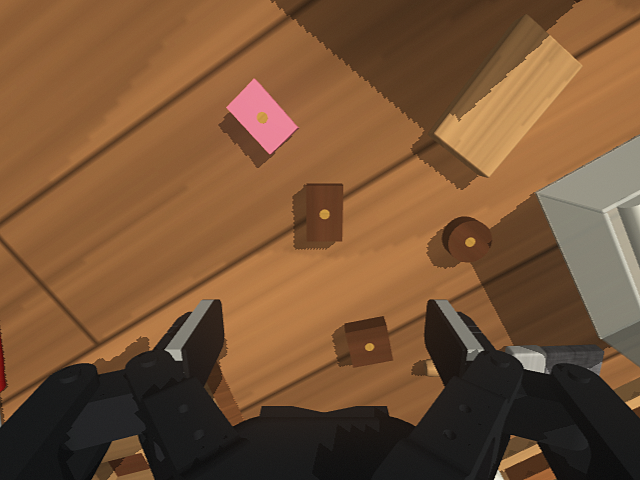

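The wrist view shows the dark oblong inlay at (324,213), between the pads' lines, and the pink one at (262,117). I re-measure it with a tight window.

```bash
python3 - <<'E'
from m import *
im,d,i,T=shot('wrist');P=cloud(d,i,T);Z=P[...,2]
rect(win(Z>.012,(324,213),50),.02,i,T,'inlay');dot=(im[:,:,0].astype(int)-im[:,:,2]>110)&(im[:,:,0]>180)
m=win(dot,(324,213),20);v,u=np.nonzero(m);print(u.mean(),v.mean(),len(u),onplane([[u.mean(),v.mean()]],.02,i,T),np.nanmedian(Z[m]));o=readout.get_obs();print(o['ee_pos'],o['tcp_rot'])
E
```

```text
inlay c 421.5 265.7 short 35.8 long 56.3 yaw long 148.5
323.1194029850746 213.98507462686567 67 [[0.42180426 0.26563967 0.02      ]] 0.01890844923534557
[0.42223359 0.26789485 0.17378859] [1.79931419e+02 2.29639596e-02 1.48553012e+02]
```

```bash
python3 -m jog '[{"rotation":[0,0,0],"translation":[-0.5,-2,-45],"grip":85},{"rotation":[0,0,0],"translation":[-0.5,-2,-90],"grip":85},{"rotation":[0,0,0],"translation":[-0.5,-2,-130],"grip":80},{"rotation":[0,0,0],"translation":[-0.5,-2,-155],"grip":75},{"rotation":[0,0,0],"translation":[-0.5,-2,-165],"grip":70},{"rotation":[0,0,0],"translation":[-0.5,-2,-165],"grip":60},{"rotation":[0,0,0],"translation":[-0.5,-2,-165],"grip":30},{"rotation":[0,0,0],"translation":[-0.5,-2,-165],"grip":30},{"rotation":[0,0,0],"translation":[-0.5,-2,-165],"grip":30},{"rotation":[0,0,0],"translation":[-0.5,-2,-165],"grip":30},{"rotation":[0,0,0],"translation":[-0.5,-2,-165],"grip":30}]' 30
```

```text
time: 3.35
ee_pos: [0.4225, 0.2647, 0.0083]
tcp_rot: [180.0, 0.0, 148.4]
wrist_force: [0.5, 0.3, -0.2]
opening: 0.0303
grasp_force: 0.0
```

```bash
python3 - <<'E'
from m import *
o=readout.get_obs();print(o['opening'],o['grasp_force'])
shot('wrist','w2.png')
E
```

```text
0.030308788530293042 0.0
```

View pics/w2.png

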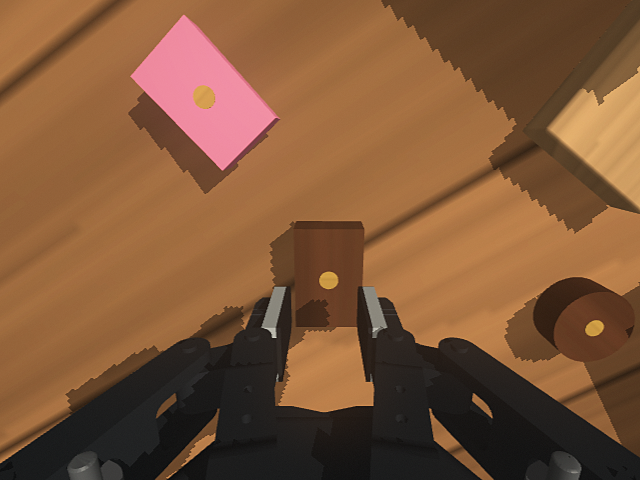

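```bash
python3 - <<'E'
from m import *
im,d,i,T=shot('wrist');P=cloud(d,i,T);Z=P[...,2]
dot=(im[:,:,0].astype(int)-im[:,:,2]>110)&(im[:,:,0]>180)
m=win(dot,(328,280),15);v,u=np.nonzero(m);print(u.mean(),v.mean(),len(u),P[m].mean(0))
for r,c in [(225,330),(322,335),(280,300),(270,360)]:print(r,c,P[r,c].round(4))
for r,c in [(300,278),(330,270),(300,370),(330,377),(290,285),(290,363)]:
    q=np.linalg.inv(np.array(i['tool_from_camera'])@np.linalg.inv(T))@np.r_[P[r,c],1]; 
    tl=np.array(i['tool_from_camera'])@np.linalg.inv(T)@np.r_[P[r,c],1];print('pad',P[r,c].round(4),'tool',tl[:3].round(4))
f=240/np.tan(np.radians(i['vertical_fov']/2))
o=readout.get_obs();Tt=T@np.linalg.inv(np.array(i['tool_from_camera']))
for z in [0,-.01,-.019]:
    p=np.linalg.inv(np.array(i['tool_from_camera']))@[0,0,z,1];print('tool z',z,p[0]/p[2]*f+i['cx'],p[1]/p[2]*f+i['cy'])
print(o['ee_pos'],np.array(i['tool_from_camera']).round(4).tolist())
E
```

```text
328.37007874015745 280.1456692913386 254 [nan nan nan]
225 330 [0.3991 0.2811 0.0111]
322 335 [0.4461 0.2556 0.0182]
280 300 [0.4148 0.2529 0.0185]
270 360 [0.4263 0.2828 0.0191]
pad [0.4028 0.2536 0.0627] tool [ 0.0109 -0.0196 -0.0546]
pad [0.4036 0.253  0.0833] tool [ 0.0099 -0.0198 -0.0752]
pad [0.4222 0.2848 0.0624] tool [ 0.0107  0.0171 -0.0543]
pad [0.4235 0.284  0.0821] tool [ 0.0092  0.0171 -0.0739]
pad [0.4036 0.2553 0.0539] tool [ 0.0111 -0.0178 -0.0458]
pad [0.4211 0.2833 0.0535] tool [ 0.0109  0.0153 -0.0453]
tool z 0 326.3603474750264 273.0322230158488
tool z -0.01 326.47244580071373 280.2337471062292
tool z -0.019 326.58379707279926 287.3872782896925
[0.42231989 0.26458504 0.00800907] [[-0.0007, -0.9571, -0.2898, 0.074], [1.0, -0.0004, -0.0011, -0.0012], [0.001, -0.2898, 0.9571, -0.1798], [0.0, 0.0, 0.0, 1.0]]
```

Wrist picture: the inlay (dot at (328,280)) is undisturbed. The pad ends at (285,290) and (363,290) lie about 45 mm behind the stated TCP by depth, so the pads closed in the air above it. I reopen and descend carefully, measuring as I go.

```bash
python3 -m jog '[{"rotation":[0,0,0],"translation":[0,0,0],"grip":60},{"rotation":[0,0,0],"translation":[0,0,0],"grip":60},{"rotation":[0,0,0],"translation":[0,0,0],"grip":60},{"rotation":[0,0,0],"translation":[0,0,-8],"grip":60},{"rotation":[0,0,0],"translation":[0,0,-15],"grip":60},{"rotation":[0,0,0],"translation":[0,0,-15],"grip":60}]'
cat > tips.py <<'E'
from m import *
im,d,i,T=shot('wrist','tips.png');P=cloud(d,i,T);M=np.array(i['tool_from_camera'])@np.linalg.inv(T)
t=P@M[:3,:3].T+M[:3,3]
for s in (-1,1):
    m=(abs(t[...,0])<.02)&(t[...,1]*s>.004)&(t[...,1]*s<.045)&(P[...,2]>.027)&(t[...,2]<-.005)
    q=t[m];print(s,'tip tool z',np.percentile(q[:,2],[90,99,100]).round(4),'at',q[q[:,2]>np.percentile(q[:,2],97)].mean(0).round(4),'inner y',np.percentile(abs(q[:,1]),1).round(4))
o=readout.get_obs();print(o['ee_pos'],o['opening'],o['wrist_force'])
E
python3 tips.py
```

```text
time: 4.05
ee_pos: [0.4214, 0.2641, -0.0087]
tcp_rot: [-179.9, -0.1, 148.4]
wrist_force: [-0.3, -0.7, -0.2]
opening: 0.06
grasp_force: 0.0
-1 tip tool z [-0.069  -0.0479 -0.0412] at [ 0.004  -0.0336 -0.0492] inner y 0.0045
1 tip tool z [-0.0686 -0.0479 -0.041 ] at [ 0.004   0.0306 -0.049 ] inner y 0.0044
[ 0.42164465  0.2642602  -0.00805099] 0.05978962612144504 [-0.14800472  0.95201211  0.39770758]
```

```bash
python3 -m jog '[{"rotation":[0,0,0],"translation":[0.3,1.3,-10],"grip":60},{"rotation":[0,0,0],"translation":[0.3,1.3,-16],"grip":60},{"rotation":[0,0,0],"translation":[0.3,1.3,-22],"grip":60},{"rotation":[0,0,0],"translation":[0.3,1.3,-22],"grip":60},{"rotation":[0,0,0],"translation":[0.3,1.3,-22],"grip":25},{"rotation":[0,0,0],"translation":[0.3,1.3,-22],"grip":25},{"rotation":[0,0,0],"translation":[0.3,1.3,-22],"grip":25},{"rotation":[0,0,0],"translation":[0.3,1.3,-22],"grip":25},{"rotation":[0,0,0],"translation":[0.3,1.3,-22],"grip":25},{"rotation":[0,0,0],"translation":[0.3,1.3,-22],"grip":25},{"rotation":[0,0,0],"translation":[0.3,1.3,-22],"grip":25}]' 30; python3 tips.py
```

```text
time: 5.2
ee_pos: [0.4228, 0.2661, -0.0287]
tcp_rot: [180.0, 0.0, 148.4]
wrist_force: [0.8, 0.4, 5.5]
opening: 0.0351
grasp_force: 31.2
-1 tip tool z [-0.0808 -0.0589 -0.0558] at [ 0.0063 -0.0236 -0.0604] inner y 0.0045
1 tip tool z [-0.0829 -0.0593 -0.0557] at [ 0.0062  0.0207 -0.0609] inner y 0.0046
[ 0.42281773  0.26605883 -0.02870116] 0.03503154968713895 [ 0.05298032 -0.35313189  4.41541841]
```

```bash
python3 -m jog '[{"rotation":[0,0,0],"translation":[0,0,30],"grip":25},{"rotation":[0,0,0],"translation":[0,0,70],"grip":25},{"rotation":[0,0,0],"translation":[0,0,110],"grip":25},{"rotation":[0,0,-8],"translation":[12,-30,130],"grip":25},{"rotation":[0,0,-16],"translation":[24,-62,130],"grip":25},{"rotation":[0,0,-24],"translation":[36,-95,130],"grip":25},{"rotation":[0,0,-32],"translation":[48,-129,130],"grip":25},{"rotation":[0,0,-40],"translation":[60,-163,130],"grip":25},{"rotation":[0,0,-48],"translation":[72,-197,130],"grip":25},{"rotation":[0,0,-56],"translation":[84,-231,130],"grip":25},{"rotation":[0,0,-64],"translation":[96,-265,130],"grip":25},{"rotation":[0,0,-72.7],"translation":[108,-299,130],"grip":25},{"rotation":[0,0,-72.7],"translation":[120,-325,130],"grip":25},{"rotation":[0,0,-72.7],"translation":[120,-325,130],"grip":25},{"rotation":[0,0,-72.7],"translation":[120,-325,130],"grip":25},{"rotation":[0,0,-72.7],"translation":[120,-325,130],"grip":25}]'
python3 - <<'E'
from m import *
im,d,i,T=shot('wrist','w3.png');P=cloud(d,i,T);Z=P[...,2]
M=np.array(i['tool_from_camera'])@np.linalg.inv(T);t=P@M[:3,:3].T+M[:3,3]
o=readout.get_obs();print(o['ee_pos'],o['tcp_rot'],o['opening'],o['wrist_force'])
h=o['ee_pos'][2]+.0487
m=(abs(t[...,0])<.05)&(abs(t[...,1])<.03)&(abs(t[...,2]+.0487)<.006)
rect(m,h,i,T,'inlay held')
dot=(im[:,:,0].astype(int)-im[:,:,2]>110)&(im[:,:,0]>180)&m;v,u=np.nonzero(dot)
if len(u):print(u.mean(),v.mean(),len(u),onplane([[u.mean(),v.mean()]],h,i,T),np.nanmedian(Z[dot]),h)
E
```

```text
time: 6.85
ee_pos: [0.5421, -0.0584, 0.1006]
tcp_rot: [-179.9, -0.0, 75.8]
wrist_force: [-0.9, 0.6, 0.4]
opening: 0.0347
grasp_force: 30.6
[ 0.54214803 -0.05823619  0.10075386] [-1.79972062e+02 -3.39165175e-03  7.58063579e+01] 0.034949935268714726 [-0.80332704  0.09549903  0.74190062]
inlay held c 542.0 -58.2 short 57.0 long 61.8 yaw long 165.9
324.33009708737865 312.33009708737865 103 [[ 0.54216613 -0.05741554  0.14945386]] 0.14861497562445058 0.14945385648948528
```

View pics/w3.png

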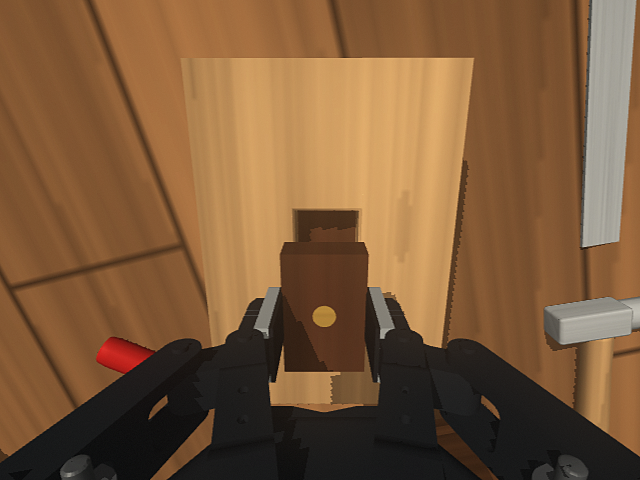

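The inlay is held with its dot at (324,316), and the recess's far edge shows at (294..361, 209). I measure the recess from this same view.

```bash
python3 - <<'E'
from m import *
im,d,i,T=shot('wrist');P=cloud(d,i,T)
c,s=np.cos(np.radians(75.7)),np.sin(np.radians(75.7))
B=np.array([[s,-c],[c,s]]) # rows: box x, box y dirs in world (x dir = yaw-14.3)
C=np.array([.543,-.059])
def loc(uv): return ((onplane(uv,.072,i,T)[:,:2]-C)@B.T*1000).round(1)
print(loc([[181,58],[473,58],[204.5,290],[449,290]]))
g=im.astype(int).sum(2)
for r in (215,225,235):
    x=np.diff(g[r,270:390]);a,b=270+x[:60].argmin(),270+60+x[60:].argmax();print(r,a+.5,b+.5,loc([[a+.5,r],[b+.5,r]]).tolist())
for q in (310,325,345):
    x=np.diff(g[195:222,q]);a=195+x.argmin();print(q,a+.5,loc([[q,a+.5]]).tolist())
dot=np.array([.54217,-.0574])-C;print('dot in box',(B@dot*1000).round(1))
E
```

```text
[[-79.3 112.9]
 [ 79.2 113. ]
 [-80.2 -24.9]
 [ 80.8 -24.6]]
215 291.5 358.5 [[-21.5, 25.7], [19.7, 25.8]]
225 292.5 357.5 [[-21.1, 19.4], [19.3, 19.4]]
235 292.5 357.5 [[-21.2, 12.9], [19.5, 13.0]]
310 210.5 [[-10.1, 28.6]]
325 210.5 [[-0.9, 28.6]]
345 210.5 [[11.4, 28.6]]
dot in box [-1.2  1.3]
```

```bash
python3 -m jog '[{"rotation":[0,0,0],"translation":[0,-2.6,-25],"grip":25},{"rotation":[0,0,0],"translation":[0,-2.6,-45],"grip":25},{"rotation":[0,0,0],"translation":[0,-2.6,-53],"grip":25},{"rotation":[0,0,0],"translation":[0,-2.6,-57],"grip":25},{"rotation":[0,0,0],"translation":[0,-2.6,-60],"grip":25},{"rotation":[0,0,0],"translation":[0,-2.6,-62],"grip":25},{"rotation":[0,0,0],"translation":[0,-2.6,-62],"grip":25}]'
```

```text
time: 7.65
ee_pos: [0.543, -0.0614, 0.0394]
tcp_rot: [179.9, -0.0, 75.8]
wrist_force: [0.8, 1.3, -0.3]
opening: 0.0348
grasp_force: 30.6
```

```bash
python3 -m jog '[{"rotation":[0,0,0],"translation":[0,0,-2],"grip":25},{"rotation":[0,0,0],"translation":[0,0,-4],"grip":25},{"rotation":[0,0,0],"translation":[0,0,-4],"grip":25}]'
python3 - <<'E'
from m import *
im,d,i,T=shot('wrist','w4.png');P=cloud(d,i,T)
o=readout.get_obs();print(o['ee_pos'],o['opening'],o['wrist_force'])
h=o['ee_pos'][2]+.0487
dot=win((im[:,:,0].astype(int)-im[:,:,2]>110)&(im[:,:,0]>180),(324,312),20);v,u=np.nonzero(dot)
print(u.mean(),v.mean(),len(u),onplane([[u.mean(),v.mean()]],h,i,T),np.nanmedian(P[...,2][dot]),h)
E
```

```text
time: 7.95
ee_pos: [0.5429, -0.0614, 0.035]
tcp_rot: [180.0, -0.0, 75.8]
wrist_force: [1.8, 4.5, -0.6]
opening: 0.0351
grasp_force: 30.7
[ 0.54286742 -0.06141294  0.03500502] 0.03475394105888667 [2.02206725 3.80412189 0.37064726]
nan nan 0 [[nan nan nan]] nan 0.08370501936711736<stdin>:6: RuntimeWarning: Mean of empty slice.
  ret = ret.dtype.type(ret / rcount)
  return np.nanmean(a, axis, out=out, keepdims=keepdims)
```

View pics/w4.png

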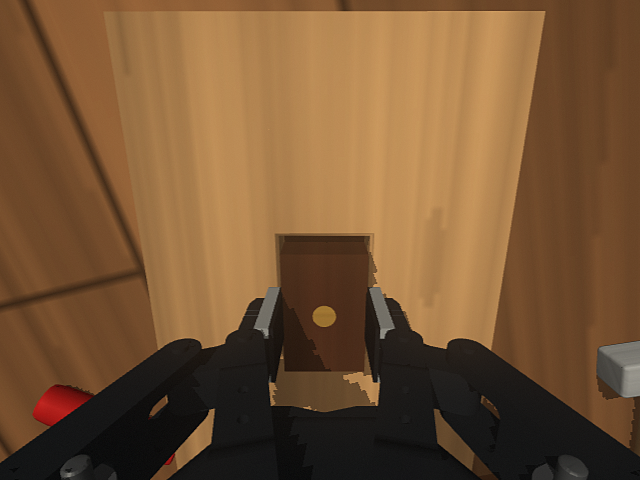

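The inlay sits in the recess mouth (rim at (276..374, 234)). A slight +y side force means a shift of +1 mm; then I lower a bit more, release and retreat.

```bash
python3 -m jog '[{"rotation":[0,0,0],"translation":[-0.3,1.2,0],"grip":25},{"rotation":[0,0,0],"translation":[-0.3,1.2,-2],"grip":25},{"rotation":[0,0,0],"translation":[-0.3,1.2,-2],"grip":25},{"rotation":[0,0,0],"translation":[-0.3,1.2,-2],"grip":50},{"rotation":[0,0,0],"translation":[-0.3,1.2,-2],"grip":50},{"rotation":[0,0,0],"translation":[-0.3,1.2,-2],"grip":55},{"rotation":[0,0,0],"translation":[-0.3,1.2,20],"grip":55},{"rotation":[0,0,0],"translation":[-0.3,1.2,50],"grip":55},{"rotation":[0,0,0],"translation":[-0.3,1.2,60],"grip":10},{"rotation":[0,0,0],"translation":[-0.3,1.2,60],"grip":0},{"rotation":[0,0,0],"translation":[-0.3,1.2,60],"grip":0},{"rotation":[0,0,0],"translation":[-0.3,1.2,60],"grip":0}]'
cat > fl.py <<'E'
from m import *
im,d,i,T=shot('wrist','fl.png');P=cloud(d,i,T);M=np.array(i['tool_from_camera'])@np.linalg.inv(T);t=P@M[:3,:3].T+M[:3,3];Z=P[...,2]
c,s=np.cos(np.radians(75.7)),np.sin(np.radians(75.7));B=np.array([[s,-c],[c,s]]);C=np.array([.543,-.060])
L=(P[...,:2]-C)@B.T
n=t[...,2]
m=(abs(t[...,1])<.03)&(abs(t[...,0])<.014)&(Z>.085);print('tip tool z',np.percentile(n[m],[97,99.5,100]).round(4))
sum_=im.astype(int).sum(2);dark=(sum_<300)&(abs(L[...,0])<.025)&(abs(L[...,1])<.035)&(Z>.05)&(Z<.1)
for a,b in [(-28,-14),(-14,0),(0,14),(14,28)]:
  print(a,[ (np.nanmedian(Z[k]).round(4),int(k.sum())) for k in [dark&(L[...,1]*1e3>a)&(L[...,1]*1e3<b)&(abs(L[...,0]*1e3-x)<6) for x in (-11,0,11)]])
lid=(abs(L[...,0])>.03)&(abs(L[...,0])<.06)&(abs(L[...,1])<.05)&(Z>.06)&(Z<.08);print('lid',np.nanmedian(Z[lid]))
o=readout.get_obs();print(o['ee_pos'],o['opening'],o['wrist_force'])
E
python3 fl.py
```

```text
time: 9.2
ee_pos: [0.5416, -0.0604, 0.0934]
tcp_rot: [-179.9, 0.0, 75.7]
wrist_force: [-0.0, -0.8, -0.1]
opening: 0.0
grasp_force: 0.0
tip tool z [-0.0517 -0.0442 -0.0405]
-28 [(np.float64(0.0709), 239), (np.float64(0.0709), 162), (np.float64(0.0709), 296)]
-14 [(np.float64(0.0709), 383), (np.float64(0.071), 254), (np.float64(0.0709), 392)]
0 [(np.float64(0.0709), 413), (np.float64(0.0709), 369), (np.float64(0.0709), 393)]
14 [(np.float64(0.0706), 484), (np.float64(0.0706), 483), (np.float64(0.0706), 464)]
lid 0.07086108720331336
[ 0.54153833 -0.06042213  0.09345884] -0.00012420493103388564 [-0.00440612  0.44184028 -0.91136319]
```

View pics/fl.png

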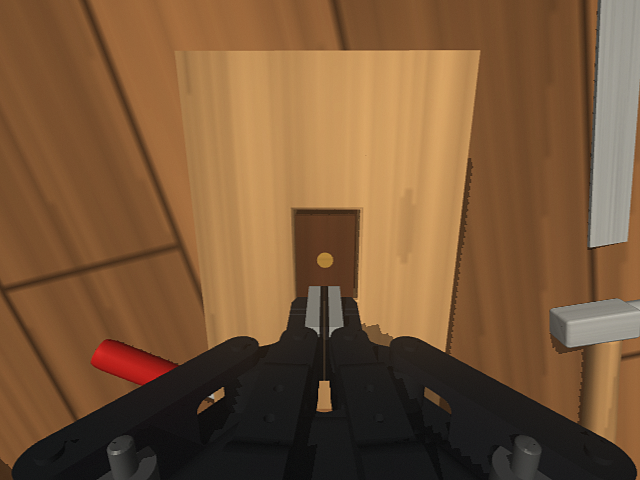

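The inlay has dropped in flush: its top at (325,260) measures the same height as the lid. Now a view over the stand.

```bash
python3 -m jog '[{"rotation":[0,0,-5],"translation":[0,-20,40],"grip":20},{"rotation":[0,0,-10],"translation":[0,-60,70],"grip":40},{"rotation":[0,0,-15],"translation":[5,-105,97],"grip":60},{"rotation":[0,0,-20],"translation":[10,-150,97],"grip":80},{"rotation":[0,0,-25],"translation":[15,-195,97],"grip":85},{"rotation":[0,0,-30],"translation":[18,-240,97],"grip":85},{"rotation":[0,0,-30],"translation":[18,-250,97],"grip":85},{"rotation":[0,0,-30],"translation":[18,-250,97],"grip":85},{"rotation":[0,0,-30],"translation":[18,-250,97],"grip":85}]'
python3 - <<'E'
from m import *
im,d,i,T=shot('wrist','w5.png');np.savez('w5.npz',im=im,d=d,T=T)
o=readout.get_obs();print(o['ee_pos'],o['tcp_rot'],o['q'].round(1))
print(spotter.mark_of('wrist','press'),spotter.spot_in('wrist','press'))
E
```

```text
time: 10.15
ee_pos: [0.5601, -0.3096, 0.1913]
tcp_rot: [-179.9, 0.0, 45.8]
wrist_force: [-0.5, 0.8, -0.1]
opening: 0.0847
grasp_force: 0.0
[ 0.56026904 -0.30919815  0.19177249] [-1.79967207e+02 -8.19245092e-03  4.58350131e+01] [-28.9  18.   25.1  97.1   0.  105.3]
[{'uv': [364.2, 212.9], 'confidence': 0.89}, {'uv': [399.1, 336.3], 'confidence': 0.56}, {'uv': [258.4, 292.1], 'confidence': 0.56}] [{'box': [392.6, 329.5, 69.5, 86.0], 'confidence': 0.92}, {'box': [356.1, 234.1, 52.1, 79.5], 'confidence': 0.84}, {'box': [263.9, 299.6, 73.1, 84.6], 'confidence': 0.84}]
```

View pics/w5.png

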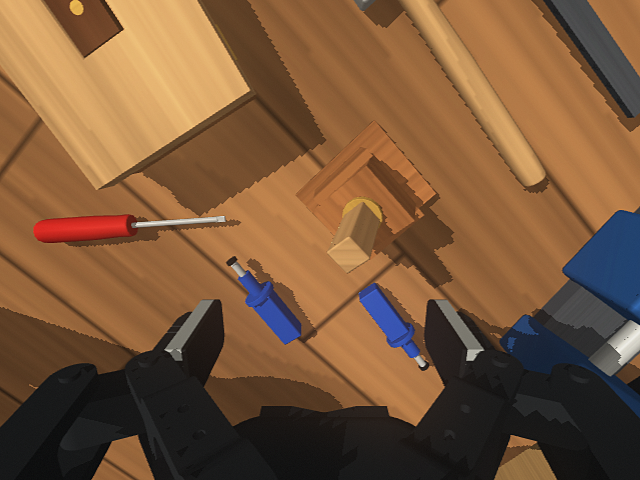

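The wrist view shows the handle's top at about (349,252), its collar at (362,211), and the blue look-alikes at (265,300) and (392,330). I fit the stick's axis and faces from depth.

```bash
cat > fit.py <<'E'
from m import *
from scipy.spatial import cKDTree
Q=[];N=[];S=[]
for k,(n,f) in enumerate([('wrist','w5.npz'),('top','top0.npz'),('scene','scene0.npz')]):
    z=np.load(f);i=imaging.camera_info(n);T=z['T'] if n=='wrist' else np.array(i['extrinsics'])
    P=cloud(z['d'],i,T);p=P[np.isfinite(P[...,2])&(np.hypot(P[...,0]-.575,P[...,1]+.325)<.07)&(P[...,2]>.03)&(P[...,2]<.18)]
    tr=cKDTree(p)
    for x in p:
        q=p[tr.query_ball_point(x,.008)]
        if len(q)<8: continue
        U,s,V=np.linalg.svd(q-q.mean(0))
        if s[2]/np.sqrt(len(q))>.0012: continue
        v=V[2]*np.sign((T[:3,3]-x)@V[2]);Q.append(x);N.append(v);S.append(k)
Q,N,S=map(np.array,(Q,N,S));np.savez('fit.npz',Q=Q,N=N,S=S)
# greedy normal clusters
for k in range(3):
  left=(S==k)
  for _ in range(6):
    if left.sum()<12: break
    A=N[left]@N[left].T>np.cos(np.radians(12));j=A.sum(1).argmax();sel=np.where(left)[0][A[j]]
    nn=N[sel].mean(0);nn/=np.linalg.norm(nn);print(k,len(sel),'n',nn.round(3),'c',Q[sel].mean(0).round(4),'z',Q[sel][:,2].min().round(3),Q[sel][:,2].max().round(3));left[sel]=False
E
python3 fit.py
```

```text
0 2410 n [-0.325  0.019  0.946] c [ 0.5848 -0.3265  0.084 ] z 0.055 0.138
0 1333 n [ 0.937 -0.007  0.348] c [ 0.6047 -0.332   0.0845] z 0.043 0.132
0 489 n [0.034 0.999 0.019] c [ 0.5823 -0.3078  0.0813] z 0.03 0.129
0 293 n [-0.001  0.037  0.999] c [ 0.5942 -0.3368  0.0617] z 0.059 0.139
0 131 n [-0.038 -0.327  0.944] c [ 0.5852 -0.3662  0.0617] z 0.059 0.135
0 43 n [-0.063  0.317  0.946] c [ 0.5814 -0.2962  0.0614] z 0.059 0.066
1 22 n [0.074 0.995 0.061] c [ 0.5846 -0.3087  0.0902] z 0.036 0.128
1 13 n [-0.061 -0.81   0.583] c [ 0.5949 -0.3663  0.0611] z 0.056 0.066
1 12 n [ 0.829 -0.046  0.558] c [ 0.6026 -0.3347  0.0828] z 0.071 0.102
1 5 n [-0.387  0.015  0.922] c [ 0.5709 -0.3279  0.0617] z 0.058 0.076
1 4 n [-0.135  0.903  0.408] c [ 0.5896 -0.2968  0.0718] z 0.052 0.128
1 3 n [0.722 0.263 0.64 ] c [ 0.6106 -0.3383  0.0808] z 0.071 0.099
2 145 n [ 0.941 -0.01   0.338] c [ 0.6089 -0.3309  0.079 ] z 0.046 0.133
2 111 n [-0.022  0.999  0.029] c [ 0.5853 -0.2994  0.0637] z 0.031 0.128
2 31 n [-0.302  0.031  0.953] c [ 0.5895 -0.3317  0.0889] z 0.059 0.136
2 10 n [0.224 0.972 0.077] c [ 0.5859 -0.3009  0.0646] z 0.031 0.113
2 6 n [-0.321 -0.22   0.921] c [ 0.5756 -0.3356  0.0891] z 0.06 0.133
2 4 n [ 0.853 -0.209  0.478] c [ 0.6175 -0.3169  0.0652] z 0.052 0.085
```

```bash
python3 - <<'E'
from m import *
z=np.load('fit.npz');Q,N,S=z['Q'],z['N'],z['S']
a=np.array([-.3429,0,.9394]);e1=np.array([.9394,0,.3429]);e2=np.array([0,1.,0]);O=np.array([.57,-.325,.12])
L=(Q-O)@np.array([e1,e2,a]).T*1000
for k in (0,2):
    m=(S==k)&(abs(L[:,0])<22)&(abs(L[:,1])<22)
    for nm,v,ax in [('top',a,2),('e1',e1,0),('e2',e2,1)]:
        q=m&(N@v>.97)&(L[:,2]>-35)
        l=L[q];
        if len(l)<5: continue
        h=l[:,2]>np.percentile(l[:,2],60) if nm=='top' else l[:,2]>-25
        l=l[h];nn=N[q][h].mean(0);print(k,nm,len(l),np.median(l,0).round(1),l.min(0).round(1),l.max(0).round(1),nn.round(3))
    print('all s hist',np.histogram(L[m&(N@a>.97)][:,2],bins=np.arange(-60,40,5))[0])
E
```

```text
0 top 224 [-2.1 -7.1 15.3] [-12.3 -16.   14.9] [ 7.7  4.2 16.3] [-0.33   0.026  0.94 ]
0 e1 473 [10.6 -6.6 -6.8] [  9.4 -17.1 -25. ] [11.5  3.4  9.5] [0.935 0.002 0.347]
0 e2 204 [-2.6  6.9 -6.5] [-11.8   6.3 -25. ] [5.2 7.5 8.9] [0.035 0.997 0.016]
all s hist [458 162   0   0   0   0   0   0   0   0   0   0   0   0 378 183   0   0
   0]
2 top 4 [-7.7 -0.2 17. ] [-11.4  -1.1  16.7] [-3.   6.9 18. ] [-0.325 -0.011  0.935]
2 e1 38 [ 10.7  -9.  -10.4] [  8.5 -16.  -24.9] [12.5  0.4  9.9] [ 0.935 -0.003  0.34 ]
2 e2 33 [ -2.8   7.1 -14.4] [-11.6   4.5 -24.5] [ 6.8  9.7 10. ] [-0.055  0.99   0.039]
all s hist [2 8 0 0 0 0 0 0 0 0 0 0 0 0 1 9 0 0 0]
```

```bash
python3 - <<'E'
from m import *
full=(R.from_euler('y',-20,degrees=True)*R.from_euler('z',-45.8,degrees=True)).as_rotvec(degrees=True)
print(full.round(2),np.linalg.norm(full)); 
for k in range(1,7): print((full*k/6).round(2).tolist())
E
```

```text
[  7.99 -18.92 -45.32] 49.76010864572001
[1.33, -3.15, -7.55]
[2.66, -6.31, -15.11]
[4.0, -9.46, -22.66]
[5.33, -12.61, -30.22]
[6.66, -15.77, -37.77]
[7.99, -18.92, -45.32]
```

```bash
python3 -m jog '[{"rotation":[1.33,-3.15,-7.55],"translation":[0,-4,0],"grip":85},{"rotation":[2.66,-6.31,-15.11],"translation":[0,-10,0],"grip":85},{"rotation":[4,-9.46,-22.66],"translation":[0,-20,0],"grip":85},{"rotation":[5.33,-12.61,-30.22],"translation":[4,-20,-20],"grip":85},{"rotation":[6.66,-15.77,-37.77],"translation":[8,-20,-45],"grip":85},{"rotation":[7.99,-18.92,-45.32],"translation":[12,-20,-70],"grip":70},{"rotation":[7.99,-18.92,-45.32],"translation":[12,-20.5,-81],"grip":65},{"rotation":[7.99,-18.92,-45.32],"translation":[12,-20.5,-81],"grip":65},{"rotation":[7.99,-18.92,-45.32],"translation":[12,-20.5,-81],"grip":65}]'
python3 - <<'E'
from m import *
im,d,i,T=shot('wrist','w6.png');P=cloud(d,i,T);M=np.array(i['tool_from_camera'])@np.linalg.inv(T);t=P@M[:3,:3].T+M[:3,3]
o=readout.get_obs();print(o['ee_pos'],o['tcp_rot'],o['q'].round(1),o['wrist_force'])
q=t[(abs(t[...,0])<.03)&(abs(t[...,1])<.022)&(t[...,2]>-.04)&(t[...,2]<.06)]*1000
for a in range(-40,60,5):
    s=q[(q[:,2]>a)&(q[:,2]<a+5)]
    if len(s)>20: print(a,len(s),np.percentile(s[:,:2],[2,98],axis=0).round(1).tolist())
E
```

```text
time: 11.2
ee_pos: [0.5733, -0.3311, 0.113]
tcp_rot: [179.9, -20.1, 0.2]
wrist_force: [0.3, -0.1, 0.8]
opening: 0.065
grasp_force: 0.0
[ 0.57365661 -0.33141334  0.11340304] [ 1.79876426e+02 -2.01004312e+01  1.67087926e-01] [-35.6   1.1  -5.6  66.7  11.5 145.9] [ 0.06191907 -0.51555886  1.18502314]
-25 2074 [[-12.4, -12.4], [10.1, 10.3]]
-20 187 [[-4.9, -13.0], [10.6, 10.4]]
-15 155 [[9.0, -11.6], [10.8, 10.5]]
-10 135 [[9.1, -11.9], [10.7, 10.4]]
-5 136 [[9.2, -11.8], [10.7, 10.5]]
0 120 [[9.3, -11.7], [10.6, 10.7]]
5 109 [[9.0, -11.8], [10.6, 10.8]]
10 104 [[9.2, -11.7], [10.7, 10.6]]
15 102 [[9.5, -11.4], [10.5, 10.8]]
20 91 [[9.0, -11.7], [10.6, 10.5]]
25 86 [[9.4, -11.5], [10.6, 10.6]]
30 80 [[8.6, -11.6], [10.6, 11.1]]
35 76 [[7.1, -11.8], [11.6, 10.7]]
40 566 [[-7.7, -17.6], [15.7, 16.2]]
45 2501 [[-27.0, -21.5], [29.6, 21.6]]
50 40 [[23.0, -8.4], [30.0, 21.1]]
55 36 [[29.4, 3.4], [29.9, 21.6]]
```

View pics/w6.png

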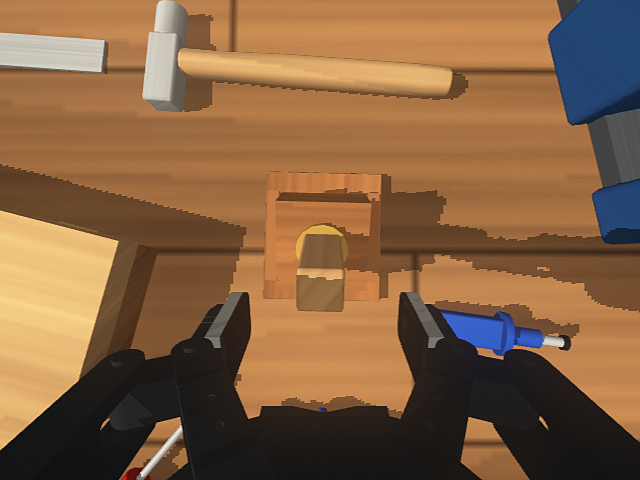

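Wrist view: the tool is aligned with the stick (handle top at (320,292)), centred between the pads; the blue look-alike at (500,330) is clear beyond the right finger. Next I advance 66 mm along the axis and grip.

```bash
python3 -m jog '[{"rotation":[0,0,0],"translation":[5,0.8,-14],"grip":65},{"rotation":[0,0,0],"translation":[10,0.8,-28],"grip":65},{"rotation":[0,0,0],"translation":[15,0.8,-43],"grip":65},{"rotation":[0,0,0],"translation":[19,0.8,-55],"grip":65},{"rotation":[0,0,0],"translation":[21.5,0.8,-62.5],"grip":65},{"rotation":[0,0,0],"translation":[21.5,0.8,-62.5],"grip":40},{"rotation":[0,0,0],"translation":[21.5,0.8,-62.5],"grip":10},{"rotation":[0,0,0],"translation":[21.5,0.8,-62.5],"grip":10},{"rotation":[0,0,0],"translation":[21.5,0.8,-62.5],"grip":10},{"rotation":[0,0,0],"translation":[21.5,0.8,-62.5],"grip":10},{"rotation":[0,0,0],"translation":[21.5,0.8,-62.5],"grip":10},{"rotation":[0,0,0],"translation":[21.5,0.8,-62.5],"grip":10}]' 60
```

```text
time: 12.45
ee_pos: [0.594, -0.3305, 0.0493]
tcp_rot: [180.0, -20.1, -0.1]
wrist_force: [-2.9, 0.4, 6.0]
opening: 0.0234
grasp_force: 59.6
```

```bash
python3 -m jog '[{"rotation":[0,0,0],"translation":[-4,0,11],"grip":10},{"rotation":[0,0,0],"translation":[-9,0,24.5],"grip":10},{"rotation":[0,0,0],"translation":[-14,0,38.5],"grip":10},{"rotation":[0,0,0],"translation":[-19,0,52],"grip":10},{"rotation":[0,0,0],"translation":[-25,0,68.5],"grip":10},{"rotation":[0,0,0],"translation":[-32,0,88],"grip":10},{"rotation":[0,0,0],"translation":[-40,0,110],"grip":10},{"rotation":[0,7,0],"translation":[-40,20,130],"grip":10},{"rotation":[0,14,0],"translation":[-40,50,140],"grip":10},{"rotation":[0,20.1,0],"translation":[-40,90,140],"grip":10},{"rotation":[0,20.1,0],"translation":[-40,120,140],"grip":10},{"rotation":[0,20.1,0],"translation":[-40,120,140],"grip":10},{"rotation":[0,20.1,0],"translation":[-40,120,140],"grip":10}]'
python3 - <<'E'
from m import *
im,d,i,T=shot('wrist','w7.png');P=cloud(d,i,T);M=np.array(i['tool_from_camera'])@np.linalg.inv(T);t=(P@M[:3,:3].T+M[:3,3])*1000
o=readout.get_obs();print(o['ee_pos'],o['tcp_rot'],o['q'].round(1),o['wrist_force'],o['opening'],o['grasp_force'])
q=t[(abs(t[...,0])<25)&(abs(t[...,1])<25)&(t[...,2]>-105)&(t[...,2]<60)]
for a in range(-105,60,5):
    s=q[(q[:,2]>a)&(q[:,2]<a+5)]
    if len(s)>10: print(a,len(s),np.percentile(s[:,:2],[3,50,97],axis=0).round(1).tolist())
s=q[(abs(q[:,1])<9)&(q[:,2]>-70)&(q[:,2]<-30)&(q[:,0]>6)];print('face x vs z slope deg',np.degrees(np.arctan(np.polyfit(s[:,2],s[:,0],1)[0])) if len(s)>10 else None)
im,d,i,T=shot('scene','s7.png');print(spotter.mark_of('scene','press_tip'));np.savez('s7.npz',d=d,im=im)
E
```

```text
time: 13.75
ee_pos: [0.5539, -0.2098, 0.1892]
tcp_rot: [180.0, 0.1, 0.0]
wrist_force: [0.1, 0.1, -1.8]
opening: 0.0234
grasp_force: 59.2
[ 0.55361329 -0.21052246  0.18924514] [ 1.79968389e+02  4.22268606e-02 -4.79973882e-02] [-20.8  10.9  16.2  95.4  -0.  159.3] [ 0.07673013  0.03052408 -1.00188323] 0.023318359669016592 59.23680067062378
-105 575 [[5.2, -21.1], [16.2, -10.0], [16.9, 23.1]]
-100 217 [[7.7, -22.6], [11.6, -10.6], [12.4, 24.5]]
-95 997 [[-4.6, -22.5], [11.3, -0.4], [12.1, 24.1]]
-90 5782 [[-8.7, -18.5], [5.5, 0.8], [13.3, 19.6]]
-85 1559 [[-5.5, -22.6], [12.5, 0.2], [13.6, 23.1]]
-80 915 [[-2.8, -20.8], [12.7, 0.8], [13.6, 22.0]]
-75 854 [[7.2, -15.9], [12.6, 0.4], [13.6, 17.9]]
-70 800 [[6.1, -22.7], [12.5, 0.4], [13.5, 23.2]]
-65 775 [[6.1, -23.0], [11.7, 0.8], [13.5, 23.6]]
-60 671 [[5.9, -22.8], [11.0, 0.4], [13.4, 23.4]]
-55 638 [[5.9, -23.2], [10.8, 0.3], [13.4, 23.6]]
-50 568 [[6.0, -22.4], [11.0, 0.3], [13.4, 23.8]]
-45 382 [[6.2, -19.0], [12.7, 0.7], [13.4, 18.9]]
-40 224 [[12.3, -10.0], [12.9, 1.1], [13.4, 11.9]]
-35 215 [[12.1, -10.1], [12.9, 0.7], [13.4, 11.8]]
-30 492 [[4.2, -14.5], [13.0, 0.7], [17.9, 16.1]]
-25 596 [[4.1, -15.3], [14.0, 0.7], [18.6, 16.7]]
20 61 [[3.0, -3.8], [4.6, 0.6], [6.5, 5.7]]
25 51 [[2.6, -4.8], [5.3, 1.2], [6.8, 5.6]]
face x vs z slope deg -0.22843163234410066
[{'uv': [277.6, 172.1], 'confidence': 0.53}, {'uv': [252.8, 175.7], 'confidence': 0.52}, {'uv': [380.5, 336.1], 'confidence': 0.42}, {'uv': [200.1, 135.6], 'confidence': 0.37}]
```

View pics/w7.png

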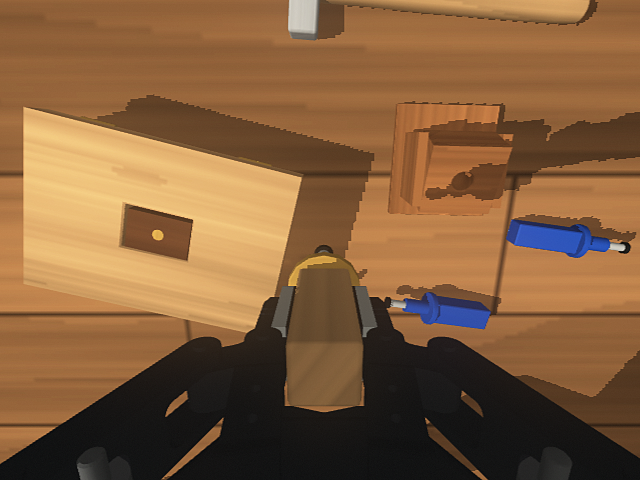

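The stick is held upright (handle at (325,340), tip just visible at (323,250)). The inlay is flush with its dot at (157,235). Next I measure the dot.

```bash
python3 - <<'E'
from m import *
def dotm(n,c,r=14):
    im,d,i,T=shot(n);P=cloud(d,i,T)
    m=win((im[:,:,0].astype(int)-im[:,:,2]>90)&(im[:,:,0]>150)&(im[:,:,1]>100),c,r);v,u=np.nonzero(m)
    print(n,len(u),u.mean(),v.mean(),onplane([[u.mean(),v.mean()]],.072,i,T),np.nanmedian(P[...,2][m]))
    return im,d,i,T,P
im,d,i,T,P=dotm('wrist',(157,235),9)
c,s=np.cos(np.radians(75.7)),np.sin(np.radians(75.7));B=np.array([[s,-c],[c,s]])
L=(P[...,:2]-[.5425,-.0598])@B.T;sm=im.astype(int).sum(2)
ink=(abs(L[...,0])<.014)&(abs(L[...,1])<.024);lid=(abs(L[...,0])>.024)&(abs(L[...,0])<.05)&(abs(L[...,1])<.06)
print('inlay z',np.nanmedian(P[ink][:,2]),'lid',np.nanmedian(P[lid&(P[...,2]>.06)][:,2]))
q=P[ink];A=np.c_[L[ink],np.ones(len(q))];print('tilt',np.linalg.lstsq(A,q[:,2],rcond=None)[0])
m=win(sm<330,(157,232),42)&(P[...,2]>.06);rect(m,.072,i,T,'inlay')
o=readout.get_obs();print(o['ee_pos'])
E
```

```text
wrist 101 155.55445544554456 234.52475247524754 [[ 0.5412651  -0.06216557  0.072     ]] 0.07137398574543641
inlay z 0.07097782994421745 lid 0.07093656172099638
tilt [-0.00055874  0.00010704  0.07098402]
inlay c 543.2 -61.7 short 40.0 long 59.9 yaw long 75.8
[ 0.55330854 -0.21120788  0.1889678 ]
```

```bash
python3 -m jog '[{"rotation":[0,0,0],"translation":[-3,30,0],"grip":10},{"rotation":[0,0,0],"translation":[-6,70,0],"grip":10},{"rotation":[0,0,0],"translation":[-9,110,0],"grip":10},{"rotation":[0,0,0],"translation":[-12.5,140,-10],"grip":10},{"rotation":[0,0,0],"translation":[-12.5,150.5,-35],"grip":10},{"rotation":[0,0,0],"translation":[-12.5,150.5,-60],"grip":10},{"rotation":[0,0,0],"translation":[-12.5,150.5,-72],"grip":10},{"rotation":[0,0,0],"translation":[-12.5,150.5,-72],"grip":10},{"rotation":[0,0,0],"translation":[-12.5,150.5,-72],"grip":10}]'
python3 - <<'E'
from m import *
o=readout.get_obs();print(o['ee_pos'],o['wrist_force'])
im,d,i,T=shot('wrist');im2,d2,i2,T2=shot('scene','s8.png')
a=cv2.resize(im[130:430,170:490],(480,450));b=cv2.resize(im2[170:310,240:390],None,fx=2.9,fy=2.9,interpolation=cv2.INTER_CUBIC);b=cv2.resize(b,(320,300))
c=np.zeros((450,800,3),np.uint8);c[:,:480]=a;c[:300,480:]=b;cv2.imwrite('pics/c8.png',c[:,:,::-1])
for n in('wrist','scene'):
  for t in ('press_tip','inlay_mark'):print(n,t,spotter.mark_of(n,t)[:2])
E
```

```text
time: 14.85
ee_pos: [0.5414, -0.0604, 0.1174]
tcp_rot: [180.0, 0.1, -0.1]
wrist_force: [-0.4, -1.0, -1.3]
opening: 0.0237
grasp_force: 59.5
[ 0.54142954 -0.06041707  0.11736427] [-0.43767562 -1.02892847 -1.34036188]
wrist press_tip [{'uv': [563.6, 328.4], 'confidence': 0.85}, {'uv': [322.0, 254.9], 'confidence': 0.46}]
wrist inlay_mark [{'uv': [2.2, 440.4], 'confidence': 0.93}, {'uv': [325.3, 247.4], 'confidence': 0.6}]
scene press_tip [{'uv': [303.4, 229.4], 'confidence': 0.56}, {'uv': [271.1, 171.2], 'confidence': 0.49}]
scene inlay_mark [{'uv': [465.9, 268.6], 'confidence': 0.79}, {'uv': [300.9, 230.9], 'confidence': 0.67}]
```

View pics/c8.png

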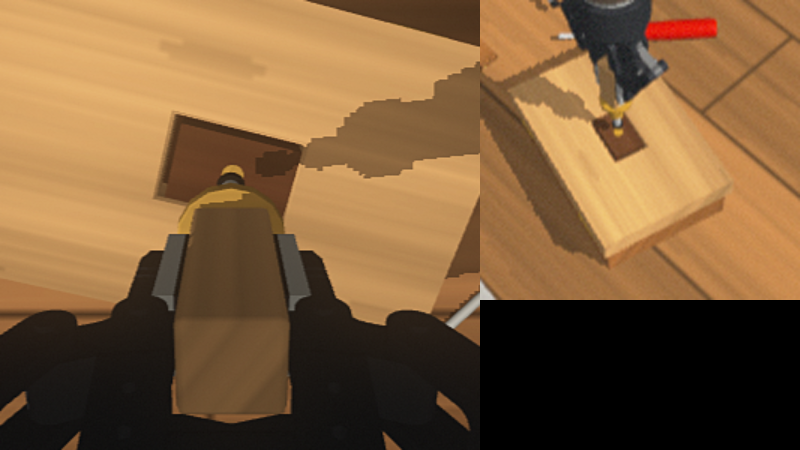

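In the crop the tip (232,180) stands right before the dot (232,170), and the scene inset shows the pad over the dot. I do one numeric check of the dot's far edge.

```bash
python3 - <<'E'
from m import *
im,d,i,T=shot('wrist');P=cloud(d,i,T);o=readout.get_obs()
m=win((im[:,:,0].astype(int)-im[:,:,2]>90)&(im[:,:,0]>150)&(im[:,:,1]>100),(325,242),9)&(P[...,2]<.078);m[252:]=0
v,u=np.nonzero(m);p=onplane(np.c_[u,v],.072,i,T);print(len(u),p.min(0),p.max(0),o['ee_pos'])
q=P[m];print(np.nanmedian(q,0))
E
```

```text
57 [ 0.54043886 -0.06655079  0.072     ] [ 0.54617196 -0.05699344  0.072     ] [ 0.54147153 -0.05981596  0.1168934 ]
[ 0.54366437 -0.06246337  0.07116763]
```

```bash
python3 -m jog '[{"rotation":[0,0,0],"translation":[-0.8,-0.8,-6],"grip":10},{"rotation":[0,0,0],"translation":[-0.8,-0.8,-10],"grip":10},{"rotation":[0,0,0],"translation":[-0.8,-0.8,-13],"grip":10},{"rotation":[0,0,0],"translation":[-0.8,-0.8,-15],"grip":10},{"rotation":[0,0,0],"translation":[-0.8,-0.8,-17],"grip":10},{"rotation":[0,0,0],"translation":[-0.8,-0.8,-18],"grip":10},{"rotation":[0,0,0],"translation":[-0.8,-0.8,-18],"grip":10},{"rotation":[0,0,0],"translation":[-0.8,-0.8,-18],"grip":10},{"rotation":[0,0,0],"translation":[-0.8,-0.8,-18],"grip":10}]'
python3 -c "
from h import *
for _ in range(4):
    imaging.camera('wrist');o=readout.get_obs();print(o['ee_pos'],o['wrist_force'])"
```

```text
time: 16.1
ee_pos: [0.5404, -0.0605, 0.0986]
tcp_rot: [180.0, 0.1, -0.0]
wrist_force: [-2.3, 0.8, 1.3]
opening: 0.023
grasp_force: 59.6
[ 0.54041396 -0.06047618  0.0985535 ] [-0.90759229 -0.03534281  1.58975242]
[ 0.54043464 -0.06047992  0.09854553] [-0.97839514  0.22175757  0.82110273]
[ 0.54044899 -0.0604658   0.09849367] [-1.63440236  0.36356146  1.795875  ]
[ 0.54042018 -0.06046578  0.0984677 ] [-1.3222378   0.5436759   1.40659687]
```

```bash
python3 -m jog '[{"rotation":[0,0,0],"translation":[0,0,-1.5],"grip":10},{"rotation":[0,0,0],"translation":[0,0,-3],"grip":10},{"rotation":[0,0,0],"translation":[0,0,-4.5],"grip":10},{"rotation":[0,0,0],"translation":[0,0,-5.5],"grip":10},{"rotation":[0,0,0],"translation":[0,0,-5.5],"grip":10},{"rotation":[0,0,0],"translation":[0,0,-5.5],"grip":10},{"rotation":[0,0,0],"translation":[0,0,-5.5],"grip":10}]'
python3 - <<'E'
from m import *
F=[]
for k in range(6):
    im,d,i,T=shot('wrist','w9.png');o=readout.get_obs();F.append(o['wrist_force'])
print(o['ee_pos'],np.mean(F,0),o['opening'],o['grasp_force'])
P=cloud(d,i,T);M=np.array(i['tool_from_camera'])@np.linalg.inv(T);t=(P@M[:3,:3].T+M[:3,3])*1000
q=t[(abs(t[...,0])<25)&(abs(t[...,1])<25)]
s=q[(abs(q[:,1])<9)&(q[:,2]>-70)&(q[:,2]<-32)&(q[:,0]>6)];print('slope',np.degrees(np.arctan(np.polyfit(s[:,2],s[:,0],1)[0])))
h=q[(q[:,0]>4)&(q[:,2]>-40)&(q[:,2]<-10)];print('collar',np.percentile(h[:,2],[50,90]),np.percentile(h,[2,98],axis=0))
im2,d2,i2,T2=shot('scene')
a=cv2.resize(im[130:430,170:490],(480,450));b=cv2.resize(im2[195:265,265:340],(320,300),interpolation=cv2.INTER_CUBIC)
c=np.zeros((450,800,3),np.uint8);c[:,:480]=a;c[:300,480:]=b;cv2.imwrite('pics/c9.png',c[:,:,::-1])
E
```

```text
time: 17.0
ee_pos: [0.5405, -0.0605, 0.093]
tcp_rot: [180.0, 0.1, -0.1]
wrist_force: [-1.7, 0.0, 4.8]
opening: 0.0233
grasp_force: 60.0
[ 0.54046358 -0.06050105  0.09293042] [-1.37620996  0.18747944  4.38069721] 0.023380328914726484 59.97716546058655
slope -0.2794464892714008
collar [-25.4396716  -23.51019778] [[  5.04976108 -14.79632888 -39.44440277]
 [ 18.45160758  16.21315076 -20.92233553]]
```

View pics/c9.png

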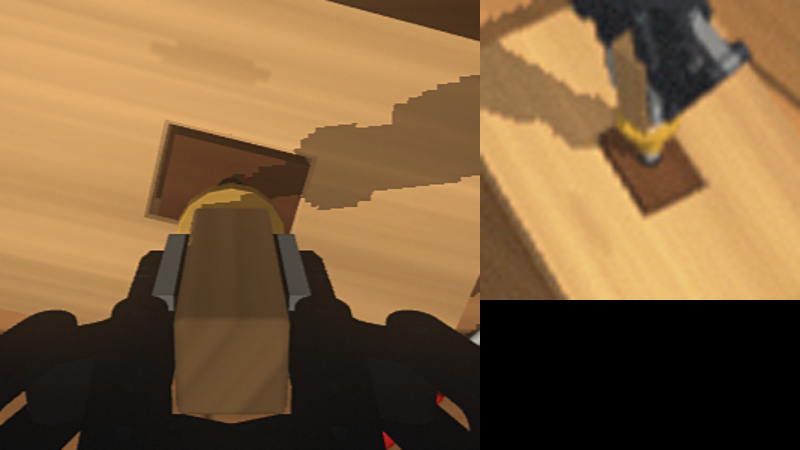

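The pad covers the dot at the inlay's centre (scene inset (650,160)), the stick is upright, and about 5.6 N puts the foot about half in. I hand in now.

```bash
python3 -c "
from workcell import bot
print(bot.job_done())"
```

```text
the job is handed in; nothing more can be done
None
```

I've handed the job in; no verdict came back. By my last measurements the inlay lies flush (it dropped in level with the lid, so I didn't press it down), and the stick is held upright on its dot, pushing about 5.6 N with the foot about half in.

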